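# Crank a stuck key free and lay it in the tray

### The job

The brass T-headed key is stuck in the green key puller: wind the crank clockwise (seen from above) until you feel the resistance suddenly drop away, and stop there, before the key's head knocks over the little red flag. Then lift the freed key straight up out of the puller, never tugging at it while it is still gripped, and lay it down inside the wooden tray, leaving the other things on the bench alone.

Things in the scene. Friction and masses are not known exactly. Their poses are not given: they have to be found in the camera images.
- puller: green bench puller, 350 x 124 mm, fixed. Origin on the bench top under the key's line; +x is the way the key is drawn (hub to crank), z up. The key lies in an open-topped slot of the hub (x -0.152 to -0.068, 22 mm wide, top 66 mm high) and on a rail 40 mm high with 4 mm lips. Two hidden sprung jaws in the hub grip the shank; where they sit, so when the key slips free, differs each time
- crank_axis (a point): point on the crank's upright axis, 117 mm above the bench, at (0.135, 0.045) in the puller's frame; the crank turns in the level plane about it
- crank_knob (a point): centre of the crank's black upright hand grip, 117 mm above the bench and 55 mm from the axis; the grip is 20 mm thick, 41 mm tall (96 to 134 mm above the bench, nothing else of the puller is higher than 94 mm) and spins freely on its pin, so it can be held at a constant hand direction
- crank (a joint): crank angle, rad: 0 at the start, grows clockwise seen from above, cannot go below 0. One turn draws the key 41 mm towards the crank. Under load the grip needs roughly 3 to 9 N along its circle; once the jaws slip off the key's tail about 1 N. This happens somewhere between 5 and 11 rad
- key: loose brass key, about 0.25 kg: shank 14 mm wide, 20 mm high, with a 40 mm wide T-head at the +x end. Origin on the underside, 60 mm from either end of the 120 mm shank; the head spans x 0.060 to 0.072. +x points to the crank. Hooks of the sliding carriage behind the head pull it; it is held down by nothing, so once free it lifts straight up
- key_grip (a point): place to take the key from above, across the shank: 20 mm from the key's origin towards the head (14 mm from the middle of the whole key), 12 mm above its underside; rail lips beside it reach 4 mm above the underside
- tray: open wooden tray, 140 x 180 x 30 mm outside, walls and floor 6 mm, fixed; origin under its centre on the bench, long side along its y
- telltale (a joint): small red flag on the rail ahead of the key's head, rad: 0 standing; the lightest touch of the head topples it for good (to about 1.4). The head reaches it when the crank is wound on some 1 to 1.3 rad (about a sixth of a turn) after the key has slipped free
- bush: bystander: brass bush, 34 mm across, 30 mm tall
- tin: bystander: open tin of nuts, 74 mm across, 45 mm tall
- pliers: bystander: pair of pliers, 170 mm long, lying flat
- key_head (a point): middle of the key's T-head, 66 mm along +x from the key's origin and 10 mm above its underside
- key_tail (a point): point in the key's tail, 55 mm along -x from the key's origin and 10 mm above its underside

How it is judged (in metres and radians):
On the way, in this order (a step that is already met when the one before it is completed fails the run):
1. the key is drawn along by turning the crank at least 4.9 rad clockwise (value of joint crank above 4.9 rad), for 0.1 s.
2. the key is lifted clear of the puller, 80 mm or more above the bench (height (world z) of key above 0.08 m), for 0.1 s.
At the end, for the whole second after the job is handed in: the key lies still inside the tray: head and tail both within its walls (64 mm and 84 mm either side of its centre) and less than 34 mm above its underside; the red flag still stands (under 0.6 rad) (x of key_head in the frame of tray between -0.064 and 0.064 m and y of key_head in the frame of tray between -0.084 and 0.084 m and z of each of key_head, key_tail in the frame of tray below 0.034 m and x of key_tail in the frame of tray between -0.064 and 0.064 m and y of key_tail in the frame of tray between -0.084 and 0.084 m and linear speed of key below 0.02 m/s and value of joint telltale below 0.6 rad); the robot touches nothing.
It fails at once if the red flag is knocked over (past 0.6 rad): the crank was wound on too far (value of joint telltale above 0.6 rad).
It fails at once if the key is tugged upward while still gripped, or struck against the puller: over 15 N between key and puller with the key raised more than 6 mm (height (world z) of key above 0.046 m and contact force between key and puller above 15 N).
It fails at once if the key is dropped or flung: faster than 1.2 m/s (linear speed of key above 1.2 m/s).
It fails at once if a bystander (bush, tin, pliers) is moved more than 20 mm (distance of any of bush, tin, pliers from where it was at the start of the episode above 0.02 m).
It also fails if it takes over 72 s, if anything falls off the work surface, if the arm or the gripper's body presses on something with over 40 N, if the wrist force passes 120 N, or if a joint passes its speed limit or range.

### The arm

A 7-joint arm with a two-finger parallel gripper is mounted at the origin on a cart in front of the work surface, level with it; the furniture and walls round the work are solid. World frame = base frame: x ahead of the robot, y to its left, z up, the work surface at z = 0. Lengths are in mm, angles in rad, forces in N, time in s.
With the tool pointing down it reaches from about 425 to 925 mm from the base axis. Payload 6.8 kg.
Tool frame: the origin (TCP) lies at the very end of the fingers, on their centre line; the grasp point (between the pads) lies ctrl.grip_depth behind it (ctrl.grip_depth is the distance from the TCP to the grasp point, in mm); z points along the fingers, y is the line along which they close (so a half turn about z gives the same grasp; the last joint's range is limited). The gripper opens to 88 mm and grips with 3 to 60 N. Pads are 20 mm wide; open, the fingers measure 115 mm over their backs; the gripper's body (75 mm by 178 mm) begins 61 mm behind the grasp point.
Start: joints at [1.095, 0.477, 0.022, 1.555, -0.011, 1.109, -0.083], TCP at [242.715, -629.87, 222.664] pointing down, gripper open.
Joint ranges: [-2.96, 2.96], [-0.34, 2.1], [-1.41, 1.46], [0.24, 2.44], [-1.37, 4.51], [0.17, 1.92], [-2.96, 2.96]. Speed limits (rad/s): [2.39, 2.39, 3.14, 3.14, 3.14, 3.14, 3.14].

### API

Orientations are given as a rotation vector (axis times angle).
In Python, from rig import ctrl, effector, solver, vision, telemetry gives the robot as it stands. The module is installed in compiled form; this text tells all that it offers. Calls block until the motion is done:
- ctrl.move_ptp(position, orientation): joint-space move of the TCP to a pose.
- ctrl.servo_line(position, rot=None, feed=150, contact_N=None): straight line of the TCP; rot=None keeps the orientation; feed is the mean speed in mm/s. With contact_N (N) it stops when the force on the tool has changed by that much, and returns True; else False.
- ctrl.set_joints(angles): joint-space move.
- effector.release() and effector.clamp(strength=None): open the fingers fully, or close them until they stop; strength is the grip in N (None keeps the last).
- ctrl.sleep(seconds).
- solver.solve_ik(position, orientation): joint angles nearest the present ones, or None.
- vision.snapshot(name): name is "side" or "top" or "wrist"; returns a dict with "frame" (400x640x3 uint8, red, green, blue), "vfov" (degrees; the focal length in pixels is half the picture's height over the tangent of half this angle, whatever the lens; pixels are square), "cx", "cy" (the principal point, pixels), "k1" (the pictures are not rectified: a ray, as slopes to the right and down, at radius r is drawn at 1 + k1 r^2 times it, then the intrinsics apply), "camera_from_world" (4x4, takes a point from world to camera coordinates). Camera axes: x right, y down, z forward; pixel columns grow to the right and rows downward; lengths in mm; the calibration is good to about 2 mm. A picture is of the moment at which its call begins. There is no depth.
A pose or a line that the arm cannot do raises ctrl.PlanningError and nothing moves.
- ctrl.finish_job(): hands the job in; it is judged then, once.
Trained networks look in a picture, given as the dict that the camera call returned (one of the last four; its "shot" number tells which), for a name from the list of things; names that differ only in an ending like _2 or _b are one class to them, and where a whole thing is asked for, a point or a joint stands for the part that bears it (a point fixed in the world has none). Each returns a list of dicts, best first, with "p" (0 to 1); they miss things now and then, are a little off and sometimes report something else, mostly with a low value. They report only what shows in the picture. A call takes as long as a camera call.
- vision.trace(picture, name): "mask" (400x640 bool, what is visible of it) and "xy" ([column, row] in pixels, amid what is visible of it).
Readings, each from a call of its own:
- telemetry.get_t(): time.
- telemetry.get_qpos(): joint angles.
- telemetry.get_joint_velocities(): joint speeds.
- telemetry.get_effort(): joint torques, N m.
- telemetry.get_eef_pos(): TCP position.
- telemetry.get_eef_rot(): TCP orientation.
- telemetry.get_contact_force(): force on the tool from outside, world axes, zero at the start.
- telemetry.get_ft_torque(): the same for the moment, N m.
- telemetry.get_gripper_width(): opening from 0.0 (shut) to 1.0 (fully open).
- telemetry.get_finger_force(): force on a finger pad.
Only numpy, scipy, OpenCV 4.12 (cv2) and the standard library are available. Lean on these libraries where they do the work, as an engineer would, in place of code of your own. Each camera call takes 0.05 s, during which the arm holds its last target. There are 200 camera calls.

## Working session

There is one attempt and no reset: what is moved stays moved. The work goes in short steps, each a Python script; the robot and the scene stay as the last script left them, time stands still between calls to the robot, and variables do not carry over. Pictures are saved under pics/ and viewed, at most 10 in all, crops included, and the job is handed in when it is done.

```bash
mkdir -p pics; cat > h.py <<'E'
import numpy as np, cv2
from rig import ctrl, effector, solver, vision, telemetry
def K(s):
    f=200/np.tan(np.radians(s["vfov"])/2); return f
def ray(s,uv):
    f=K(s); d=np.array([(uv[0]-s["cx"])/f,(uv[1]-s["cy"])/f]); u=d.copy()
    for _ in range(30): u=d/(1+s["k1"]*(u@u))
    T=np.array(s["camera_from_world"]); R=T[:3,:3]
    return -R.T@T[:3,3], R.T@np.array([u[0],u[1],1])
def onz(s,uv,z):
    o,d=ray(s,uv); return o+d*(z-o[2])/d[2]
def proj(s,P):
    T=np.array(s["camera_from_world"]); c=T[:3,:3]@np.array(P)+T[:3,3]; u=c[:2]/c[2]
    u=u*(1+s["k1"]*(u@u)); return u*K(s)+[s["cx"],s["cy"]]
def save(s,n): cv2.imwrite("pics/"+n,s["frame"][:,:,::-1])
E
python3 - <<'E'
from h import *
np.set_printoptions(precision=1,suppress=True)
print(ctrl.grip_depth,telemetry.get_t(),telemetry.get_eef_rot())
ims=[]
for c in("top","side"):
    s=vision.snapshot(c); ims.append(s["frame"])
    o,_=ray(s,(320,200)); print(c,o,s["vfov"],s["k1"])
    for n in("puller","crank_knob","key","tray","telltale","bush","tin","pliers"):
        for r in vision.trace(s,n)[:2]:
            m=r["mask"]; print(n,round(r["p"],2),r["xy"],m.sum(),onz(s,r["xy"],{"crank_knob":117,"puller":60,"key":50}.get(n,20)))
save({"frame":ims[0]},"a.png"); save({"frame":ims[1]},"b.png")
E
```

```text
18.700000000000003 0.0 [-3.1 -0.6  0. ]
top [ 357.1 -107.  1375.2] 44.394716157249775 0.02535807668337011
puller 0.67 [333.1, 200.3] 5189 [ 531.8 -144.4   60. ]
key 0.68 [293.5, 210.8] 257 [502.1 -37.5  50. ]
tray 0.61 [170.5, 202.1] 3386 [522.8 307.3  20. ]
telltale 0.62 [292.5, 211.5] 324 [503.4 -33.2  20. ]
bush 0.64 [431.5, 238.4] 105 [ 436.7 -418.2   20. ]
tin 0.85 [457.5, 182.7] 645 [ 593.6 -491.5   20. ]
pliers 0.74 [457.6, 203.9] 393 [ 534. -491.   20.]
side [  378.6 -1459.5   650.1] 45.22706842597972 -0.006282613122498036
puller 0.81 [328.4, 218.2] 3067 [ 536.1 -195.3   60. ]
crank_knob 0.64 [339.6, 210.8] 224 [ 557.4 -275.1  117. ]
tray 0.6 [307.3, 176.6] 869 [517.  283.2  20. ]
tray 0.26 [309.8, 200.8] 95 [503.1  40.6  20. ]
bush 0.49 [302.1, 273.5] 208 [ 438.5 -423.8   20. ]
tin 0.77 [369.3, 284.4] 834 [ 593.3 -498.5   20. ]
tin 0.18 [347.8, 292.4] 358 [ 536.9 -524.    20. ]
pliers 0.66 [348.1, 294.4] 338 [ 536.2 -532.2   20. ]
```

```bash
python3 - <<'E'
import cv2
a=cv2.imread("pics/a.png")[120:290,130:500]; b=cv2.imread("pics/b.png")[150:320,220:440]
cv2.imwrite("pics/a1.png",cv2.resize(a,None,fx=2.1,fy=2.1,interpolation=cv2.INTER_CUBIC))
cv2.imwrite("pics/b1.png",cv2.resize(b,None,fx=3.4,fy=3.4,interpolation=cv2.INTER_CUBIC))
E
```

```text
(no output)
```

View pics/a1.png

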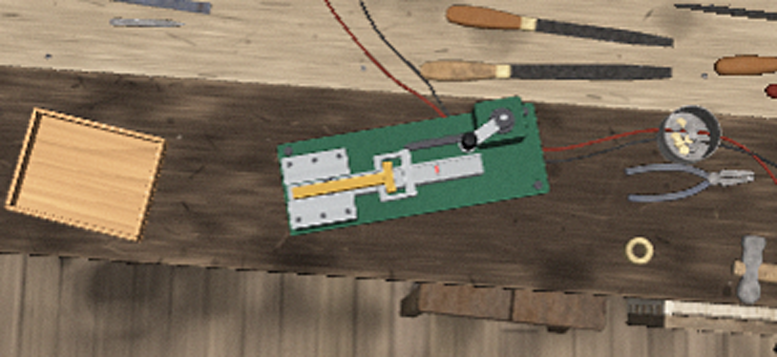

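View pics/b1.png

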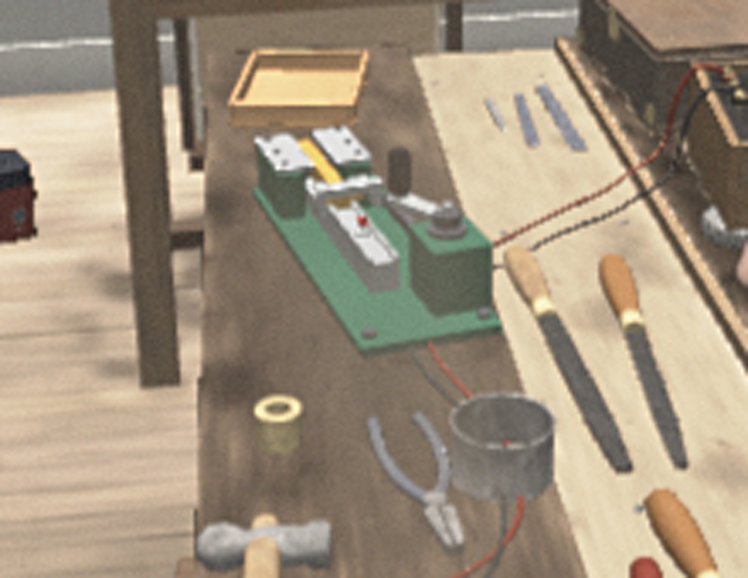

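The top view shows the puller: key from about full-frame (270,212) to (316,205), knob at (353,187), axis at (370,178), flag at (338,201), tray centred at (170,202). The side view agrees. I'll look closer with the wrist camera.

```bash
cat >> h.py <<'E'
from scipy.spatial.transform import Rotation as Ro
def down(a): return (Ro.from_euler('z',a)*Ro.from_euler('x',np.pi)).as_rotvec()
E
python3 - <<'E'
from h import *
np.set_printoptions(precision=2,suppress=True)
for a in (-80,-104,100,76):
    a=np.radians(a)
    for p in ((530,-145,330),(560,-230,98),(640,-280,98),(503,-40,60),(523,307,60)):
        print(np.degrees(a),p,solver.solve_ik(p,down(a)))
def shot(p,a,nm,names):
    ctrl.move_ptp(p,down(a)); s=vision.snapshot("wrist"); save(s,nm)
    o,d=ray(s,(320,200)); print(p,o,d,s["vfov"])
    for n,z in names:
        for r in vision.trace(s,n)[:2]:
            print(n,round(r["p"],2),r["xy"],r["mask"].sum(),onz(s,r["xy"],z))
    return s
a=np.radians(-80)
if solver.solve_ik((530,-145,330),down(a)) is None: a=np.radians(100)
s=shot((530,-145,350),a,"w1.png",[("puller",60),("crank_knob",134),("key",60),("telltale",55)])
s=shot((523,307,330),a,"w2.png",[("tray",30)])
for r in vision.trace(s,"tray")[:1]:
    c=max(cv2.findContours(r["mask"].astype(np.uint8),0,2)[0],key=cv2.contourArea)[:,0]
    P=np.array([onz(s,q,30)[:2] for q in c],np.float32); print(cv2.minAreaRect(P))
print(a,telemetry.get_t())
E
```

```text
-80.0 (530, -145, 330) [ 0.19  0.19 -0.04  1.72  0.01  1.24 -2.82]
-80.0 (560, -230, 98) [ 0.12  0.51  0.22  1.85 -0.15  0.8  -2.55]
-80.0 (640, -280, 98) [ 0.15  0.65  0.26  1.61 -0.2   0.91 -2.49]
-80.0 (503, -40, 60) [-0.9   0.9   1.27  2.14 -1.08  1.01 -1.98]
-80.0 (523, 307, 60) [ 0.16  0.92 -1.19  1.8   0.95  1.14  1.95]
-104.0 (530, -145, 330) [-0.82  0.39  1.3   1.77 -0.39  1.28 -2.8 ]
-104.0 (560, -230, 98) [ 0.05  0.52  0.32  1.85 -0.22  0.8  -2.91]
-104.0 (640, -280, 98) [ 0.08  0.66  0.36  1.61 -0.28  0.92 -2.84]
-104.0 (503, -40, 60) [ 0.85  0.77 -1.19  2.04  0.88  0.98  2.09]
-104.0 (523, 307, 60) [ 0.16  0.92 -1.19  1.8   0.95  1.14  1.53]
100.0 (530, -145, 330) [ 0.58  0.22 -0.51  1.69  0.11  1.26  0.22]
100.0 (560, -230, 98) [ 0.61  0.54 -0.43  1.81  0.29  0.85  0.22]
100.0 (640, -280, 98) [ 0.56  0.66 -0.36  1.57  0.27  0.95  0.29]
100.0 (503, -40, 60) [ 0.38  0.48 -0.52  2.06  0.37  0.69 -0.2 ]
100.0 (523, 307, 60) [ 0.1   0.84 -1.07  1.8   0.85  1.05 -1.13]
76.0 (530, -145, 330) [ 0.52  0.22 -0.43  1.69  0.09  1.25 -0.18]
76.0 (560, -230, 98) [ 0.54  0.53 -0.34  1.81  0.23  0.84 -0.15]
76.0 (640, -280, 98) [ 0.51  0.65 -0.28  1.58  0.21  0.94 -0.08]
76.0 (503, -40, 60) [ 0.33  0.47 -0.46  2.07  0.32  0.68 -0.58]
76.0 (523, 307, 60) [ 0.01  0.75 -0.91  1.8   0.72  0.96 -1.45]
(530, -145, 350) [ 542.61 -219.5   511.87] [-0.06  0.27 -0.96] 67.38029622380701
puller 0.57 [302.8, 153.5] 15342 [ 551.22 -160.19   60.  ]
crank_knob 0.73 [290.1, 110.2] 820 [ 573.45 -218.8   134.  ]
key 0.82 [317.7, 223.4] 787 [509.55 -54.18  60.  ]
key 0.19 [289.5, 111.1] 792 [ 580.15 -217.28   60.  ]
(523, 307, 330) [535.84 233.03 491.95] [-0.06  0.27 -0.96] 67.38029622380701
tray 0.69 [315.2, 159.1] 10463 [524.49 298.86  30.  ]
((521.1216430664062, 306.4028625488281), (183.2367401123047, 141.62428283691406), 76.9091567993164)
-1.3962634015954636 7.8417
```

```bash
python3 - <<'E'
import cv2
a=cv2.imread("pics/w1.png")[60:330,180:480]
cv2.imwrite("pics/w1c.png",cv2.resize(a,None,fx=2.2,fy=2.2,interpolation=cv2.INTER_CUBIC))
E
```

```text
(no output)
```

View pics/w1c.png

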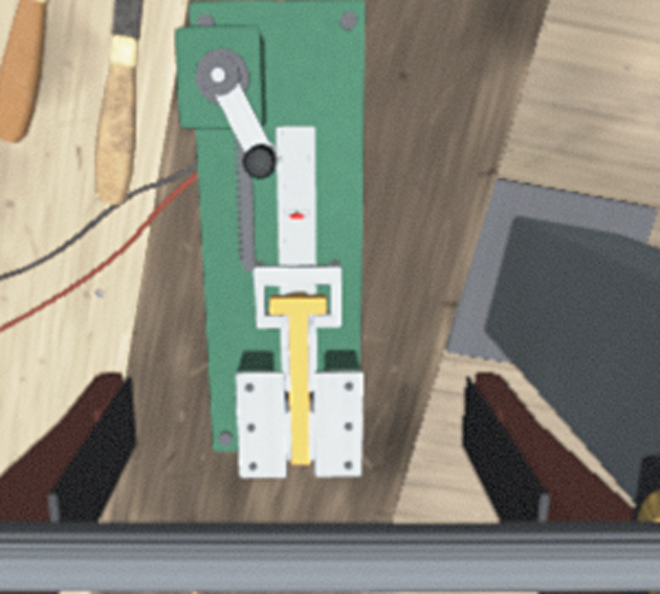

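The wrist view shows the knob top at about full-frame (298,133), the axis boss at (280,94), the key from (316,270) to (315,195), and the flag at (315,158). I'll take a second view with the yaw I will work in, saving its calibration.

```bash
python3 - <<'E'
from h import *
import pickle
ctrl.move_ptp((545,-130,330),down(np.radians(100))); s=vision.snapshot("wrist"); save(s,"w3.png"); pickle.dump(s,open("w3.pkl","wb"))
for n,z in [("crank_knob",134),("key",60)]:
    for r in vision.trace(s,n)[:1]: print(n,r["p"],r["xy"],onz(s,r["xy"],z))
cv2.imwrite("pics/w3c.png",cv2.resize(s["frame"][:,:,::-1][60:330,160:500],None,fx=2.2,fy=2.2,interpolation=cv2.INTER_CUBIC))
print(telemetry.get_t(), telemetry.get_qpos())
E
```

```text
crank_knob 0.91 [325.5, 229.8] [ 569.90623868 -193.16667853  134.        ]
key 0.97 [304.6, 102.1] [514.66178135 -42.30095728  60.        ]
9.8333 [ 0.64494932  0.26398348 -0.63838708  1.66086123  0.16315422  1.270838
  0.15115568]
```

View pics/w3c.png

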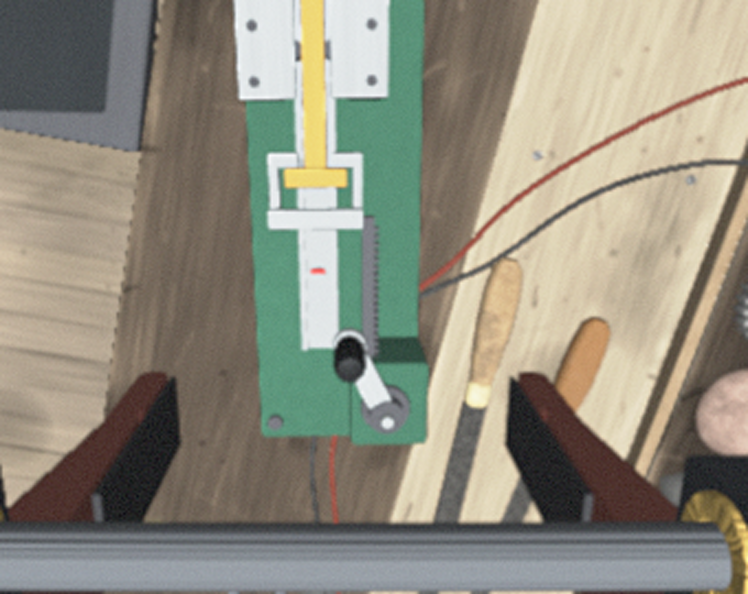

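```bash
cat > fit.py <<'E'
from h import *
import pickle
np.set_printoptions(precision=1,suppress=True)
s=pickle.load(open("w3.pkl","rb"))
g=lambda c,z: onz(s,(c[0]/2.2+160-.3,c[1]/2.2+60-.3),z)[:2]
print("cam",ray(s,(0,0))[0])
k1,k2=g((313,10),60),g((315.5,165),60); ax=g((388,423),92); h1,h2=g((239,98),66),g((388,96),66)
kn=g((348,360),134);print("key",k1,k2,"ax",ax,"hub",h1,h2,"knob",kn,"flag",g((318,271),50),"headfar",g((316,169),60))
u=k2-k1; phi=np.arctan2(u[1],u[0]); print("phi",np.degrees(phi))
hv=h1-h2; print("phi hub",np.degrees(np.arctan2(hv[1],hv[0]))-270+360)
R=lambda p:np.array([[np.cos(p),-np.sin(p)],[np.sin(p),np.cos(p)]])
O=ax-R(phi)@[135,45]
for n,p in dict(k1=k1,k2=k2,h1=h1,h2=h2,kn=kn,ax=ax).items(): print(n,R(phi).T@(p-O))
print("O",O,np.linalg.norm(kn-ax))
E
python3 fit.py
```

```text
cam [531.7 -55.1 492. ]
key [503.1   4.6] [520. -86.] ax [ 596.  -240.7] hub [466.9 -53.9] [557.2 -36.5] knob [ 558.7 -186.2] flag [ 533.2 -156.7] headfar [520.7 -88.4]
phi -79.48549545515985
phi hub -79.11208779469337
k1 [-123.2   -1.6]
k2 [-31.   -1.6]
h1 [-72.3 -47.9]
h2 [-72.9  44. ]
kn [74.6 18.3]
ax [135.  45.]
O [ 527.2 -116.2] 66.0506887945365
```

```bash
cat >> fit.py <<'E'
print('--')
for c,z in (((348,338),92),((348,338),95),((348,366),134),((348,367),130)):
    kn=g(c,z); print(kn, np.linalg.norm(kn-ax), np.degrees(np.arctan2(*(kn-ax)[::-1])))
for z in(86,90,94): print(g((388,423),z))
E
python3 fit.py | sed -n '/--/,$p'
python3 - <<'E'
# re-take the close view above the estimated knob
import sys; sys.path.insert(0,'.')
from h import *
import pickle
ctrl.move_ptp((565,-150,260),down(np.radians(100)))
s=vision.snapshot("wrist"); pickle.dump(s,open("w4.pkl","wb"))
cv2.imwrite("pics/w4.png",s["frame"][:,:,::-1]); print(ray(s,(0,0))[0],telemetry.get_t())
E
```

```text
--
[ 559.2 -186.9] 65.22029588778854 124.35061120769653
[ 559.  -185.9] 66.15417356028641 124.01499882533442
[ 559.4 -189.9] 62.69246328136158 125.7521229393955
[ 559.8 -192. ] 60.73152199097066 126.59876111044247
[ 597.  -243.5]
[ 596.4 -241.7]
[ 595.7 -239.8]
[551.62776392 -75.60619402 421.82796506] 10.2833
```

View pics/w4.png

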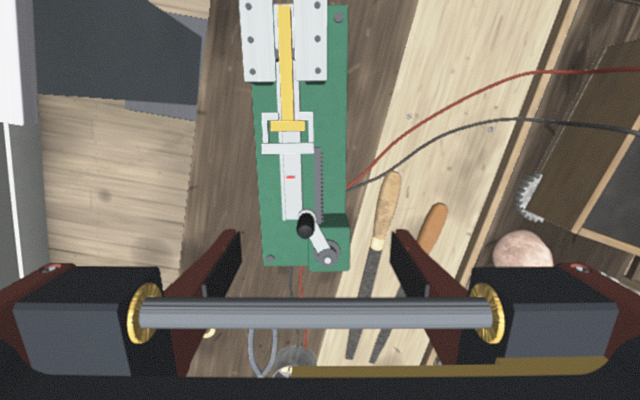

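```bash
python3 -c "
import cv2
a=cv2.imread('pics/w4.png')[195:275,270:360]
cv2.imwrite('pics/w4c.png',cv2.resize(a,None,fx=7,fy=7,interpolation=cv2.INTER_CUBIC))"
```

```text
(no output)
```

View pics/w4c.png

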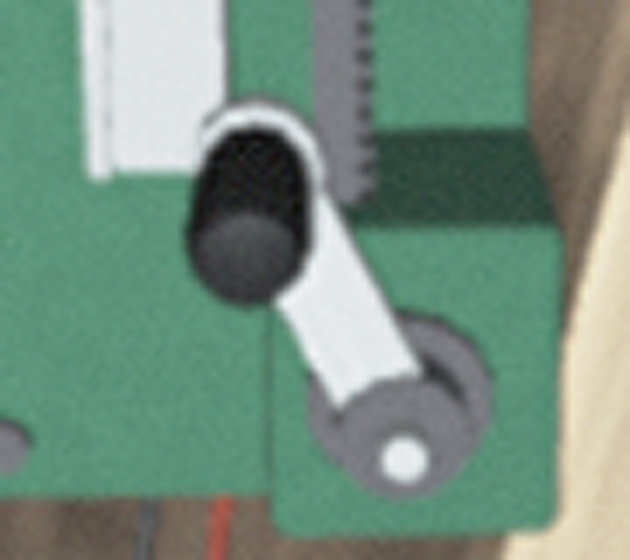

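Here the knob's top disc is centred at about (305.6,231.9), its foot at (306,220), and the crank bolt at (327.9,260.7).

```bash
python3 - <<'E'
from h import *
import pickle
np.set_printoptions(precision=1,suppress=True)
s=pickle.load(open("w4.pkl","rb"))
g=lambda c,z: onz(s,(c[0]/7+270-.4,c[1]/7+195-.4),z)[:2]
t,b=g((249,258),134),g((252,178),96); print("top",t,"bot",b)
for z in(88,94): print("ax",z,g((405,460),z),np.linalg.norm(t-g((405,460),z)))
f=lambda c,z: onz(s,c,z)[:2]
k1,k2=f((285,10),60),f((287.5,120),60); h1,h2=f((245.5,80.5),66),f((326,79.5),66)
phi=np.arctan2(*(k2-k1)[::-1]); print(np.degrees(phi),k1,k2,h1,h2,(h1+h2)/2, "headfar",f((287.5,121.5),60),"flag",f((291,177),50))
E
```

```text
top [ 561.2 -191.8] bot [ 560.7 -193.1]
ax 88 [ 596.  -243.1] 61.9691333357712
ax 94 [ 595.2 -240.1] 59.03909023958134
-79.94087466730322 [500.3  25. ] [520.2 -87.7] [468.2 -53.4] [556.3 -36.9] [512.3 -45.2] headfar [520.5 -89.4] flag [ 534.2 -156.2]
```

```bash
cat > wind.py <<'E'
from h import *
import json
Z=100; A=np.radians(100); R0=55.
def load(): return json.load(open("st.json"))
def store(d): json.dump(d,open("st.json","w"))
def step(d,dth,feed,gain=0.03):
    d["th"]-=dth; r=np.array([np.cos(d["th"]),np.sin(d["th"])]); c=np.array(d["c"])
    ctrl.servo_line([*(c+R0*r),Z],feed=feed)
    F=np.array(telemetry.get_contact_force()); p=np.array(telemetry.get_eef_pos())[:2]
    t=np.array([r[1],-r[0]])      # clockwise tangent
    Fr,Ft=F[:2]@r,-F[:2]@t
    d["c"]=list(c+gain*np.clip(Fr,-20,20)*r)
    q=p-np.array(d["c"]); act=np.arctan2(q[1],q[0])
    return Fr,Ft,F[2],np.linalg.norm(q),act
E
python3 - <<'E'
from wind import *
np.set_printoptions(precision=1,suppress=True)
c=np.array([594.,-237.7]); k=np.array([561.5,-193.])
rot=down(A)
ctrl.move_ptp([*k,175],rot); print(ctrl.servo_line([*k,Z],feed=80,contact_N=8), telemetry.get_eef_pos())
effector.clamp(30); print(telemetry.get_gripper_width()*88, telemetry.get_finger_force(),telemetry.get_contact_force(),telemetry.get_eef_pos(),telemetry.get_t())
d=dict(c=list(c),th=float(np.arctan2(*(k-c)[::-1])),th0=float(np.arctan2(*(k-c)[::-1])))
for i in range(6):
    print(*np.round(step(d,0.15,60),2))
    print(telemetry.get_contact_force())
store(d); print(d,telemetry.get_t())
E
```

```text
False [ 562.  -193.1  100.5]
19.433809414328483 29.99996821687091 [-1.   0.6 -0.9] [ 561.5 -193.   100. ] 12.8917
2.34 2.94 2.67 55.26 2.05
[-3.7  0.7  2.7]
2.09 3.77 3.78 55.32 1.91
[-4.2  0.8  3.8]
0.58 4.58 3.58 55.35 1.75
[-4.6 -0.2  3.6]
1.71 3.41 3.5 55.34 1.6
[-3.5  1.6  3.5]
1.19 3.35 3.84 55.39 1.45
[-3.2  1.6  3.8]
1.06 3.88 3.06 55.37 1.3
[-3.5  2.1  3.1]
{'c': [np.float64(593.955746902294), np.float64(-237.443994647432)], 'th': 1.299459581416516, 'th0': 2.1994595814165154} 14.6
```

```bash
python3 - <<'E'
from wind import *
d=load(); L=[]
while d["th0"]-d["th"]<4.6:
    Fr,Ft,Fz,q,a=step(d,0.185,60); L.append((round(d["th0"]-d["th"],2),round(Ft,1),round(Fr,1)))
    if abs(Fr)>20 or Ft>20: print("STOP");break
store(d); print(L,Fz,d["c"],telemetry.get_t(),telemetry.get_gripper_width()*88)
E
```

```text
[(1.08, np.float64(3.5), np.float64(0.5)), (1.27, np.float64(3.5), np.float64(1.0)), (1.45, np.float64(3.6), np.float64(0.2)), (1.64, np.float64(4.8), np.float64(-0.5)), (1.82, np.float64(4.0), np.float64(0.2)), (2.01, np.float64(5.2), np.float64(-0.7)), (2.19, np.float64(4.6), np.float64(-0.8)), (2.38, np.float64(4.1), np.float64(-1.9)), (2.56, np.float64(4.3), np.float64(-1.4)), (2.75, np.float64(3.5), np.float64(-1.3)), (2.93, np.float64(2.7), np.float64(-1.6)), (3.12, np.float64(4.0), np.float64(-2.6)), (3.3, np.float64(4.3), np.float64(-2.9)), (3.49, np.float64(3.5), np.float64(-3.7)), (3.67, np.float64(4.4), np.float64(-3.7)), (3.86, np.float64(3.2), np.float64(-3.7)), (4.04, np.float64(4.0), np.float64(-2.9)), (4.23, np.float64(4.1), np.float64(-3.7)), (4.42, np.float64(4.9), np.float64(-3.5)), (4.6, np.float64(4.0), np.float64(-4.3))] -6.1491902287381075 [np.float64(593.8813151181034), np.float64(-236.51091909221762)] 20.9333 19.189077314988143
```

```bash
python3 - <<'E'
from wind import *
d=load(); L=[]; low=0; H=[4.]*6
while d["th0"]-d["th"]<11.3 and telemetry.get_t()<48:
    c0=np.array(d["c"]); Fr,Ft,Fz,q,a=step(d,0.15,60)
    r=np.array([np.cos(d["th"]),np.sin(d["th"])]); t=np.array([r[1],-r[0]])
    ft=[Ft]
    for _ in range(3): ctrl.sleep(0.02); ft.append(-np.array(telemetry.get_contact_force())[:2]@t)
    m=np.mean(ft); L.append((float(round(d["th0"]-d["th"],2)),float(round(m,1)),float(round(Fr,1))))
    if m<max(2.0,0.55*np.median(H[-8:])): 
        low+=1
        if low>=2: break
    else: low=0; H.append(m)
    if abs(Fr)>20 or m>20: print("STOP");break
store(d); print(L,Fz,d["c"],telemetry.get_t())
E
```

```text
[(4.75, 3.8, -4.7), (4.9, 3.8, -5.2), (5.05, 3.5, -4.5), (5.2, 3.7, -3.7), (5.35, 5.1, -2.6), (5.5, 4.5, -2.2), (5.65, 5.3, -1.2), (5.8, 4.9, -1.2), (5.95, 4.8, -1.5), (6.1, 4.6, -1.9), (6.25, 4.4, -1.1), (6.4, 4.1, -1.3), (6.55, 4.1, -2.2), (6.7, 4.3, -3.1), (6.85, 3.7, -3.4), (7.0, 4.2, -3.4), (7.15, 4.2, -3.4), (7.3, 3.4, -3.3), (7.45, -1.0, -2.5), (7.6, -0.3, -3.2)] 0.6832102368035683 [np.float64(594.5818432092852), np.float64(-237.16170606071594)] 27.675
```

Slip felt at about 7.4 rad, so I'll stop. Next: release, rise and look at the key.

```bash
python3 - <<'E'
from h import *
import pickle
effector.release(); p=np.array(telemetry.get_eef_pos()); ctrl.servo_line([p[0],p[1],170],feed=120)
ctrl.move_ptp((530,-50,260),down(np.radians(100)))
s=vision.snapshot("wrist"); pickle.dump(s,open("w5.pkl","wb"))
for r in vision.trace(s,"key")[:1]:
    m=r["mask"]; ys,xs=np.nonzero(m); print(r["p"],r["xy"],xs.min(),xs.max(),ys.min(),ys.max())
    cv2.imwrite("pics/m5.png",m*255)
cv2.imwrite("pics/w5.png",cv2.resize(s["frame"][:,:,::-1][0:220,230:410],None,fx=2.7,fy=2.7,interpolation=cv2.INTER_CUBIC)); print(telemetry.get_t())
E
```

```text
0.75 [305.8, 206.3] 289 318 148 251
30.45[ WARN:0@5.680] global loadsave.cpp:1063 imwrite_ Unsupported depth image for selected encoder is fallbacked to CV_8U.
```

View pics/w5.png

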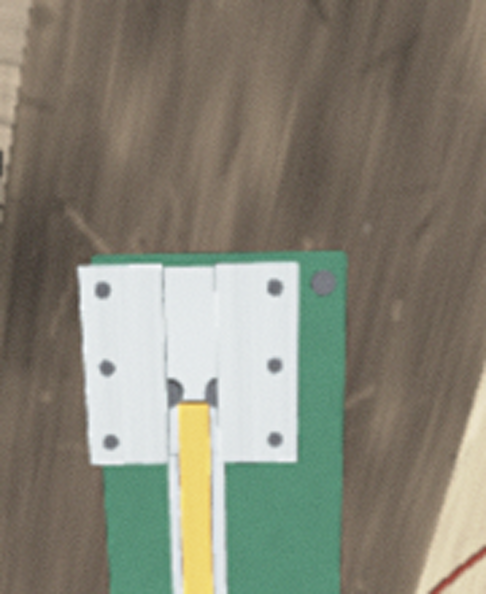

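The key's tail, at about full-frame (302,149), sits clear just beyond the grey jaws, so it is free. I'll compute the grip point from the mask.

```bash
python3 - <<'E'
from h import *
import pickle
np.set_printoptions(precision=1,suppress=True)
s=pickle.load(open("w5.pkl","rb")); m=cv2.imread("pics/m5.png",0)>0
print(ray(s,(0,0))[0])
for y in (151,165,180,200,215,225,232,236,240,244,248,251):
    x=np.nonzero(m[y])[0]; print(y,x.min(),x.max(),onz(s,(x.mean(),y),60)[:2])
t=onz(s,(301.9,149.3),60)[:2]
for y in (250,251.5): h=onz(s,(np.nonzero(m[249])[0].mean(),y),60)[:2]; u=h-t; L=np.linalg.norm(u); print(t,h,L,np.degrees(np.arctan2(u[1],u[0])),t+u/L*80,h-u/L*52)
E
```

```text
[517.2  22.5 421.2]
151 296 307 [508.2 -22.9]
165 296 308 [511.5 -39.5]
180 297 308 [515.1 -57.7]
200 297 309 [519.8 -82.9]
215 298 308 [ 523.  -102.5]
225 298 309 [ 525.9 -115.7]
232 298 309 [ 527.4 -125.3]
236 299 309 [ 529.  -130.7]
240 294 312 [ 528.6 -136.4]
244 289 318 [ 530.2 -141.9]
248 289 318 [ 531.1 -147.6]
251 290 317 [ 531.8 -151.8]
[508.3 -20.8] [ 531.6 -150.4] 131.63325520568802 -79.84149297387995 [522.4 -99.6] [522.4 -99.2]
[508.3 -20.8] [ 531.9 -152.5] 133.79781574214485 -79.8551946518452 [522.4 -99.6] [ 522.7 -101.3]
```

```bash
python3 - <<'E'
from h import *
np.set_printoptions(precision=1,suppress=True)
rot=down(np.radians(100.3)); g=np.array([522.4,-100.])
ctrl.move_ptp([*g,120],rot); print(ctrl.servo_line([*g,46],feed=60,contact_N=6),telemetry.get_eef_pos())
f0=np.array(telemetry.get_contact_force())
effector.clamp(25); w=telemetry.get_gripper_width()*88; print("w",w,telemetry.get_finger_force(),f0,telemetry.get_contact_force())
if 11<w<17:
    p=telemetry.get_eef_pos()
    r=ctrl.servo_line([p[0],p[1],74],feed=25,contact_N=9); print("hit",r,telemetry.get_contact_force(),telemetry.get_eef_pos())
    if not r:
        ctrl.servo_line([p[0],p[1],190],feed=80); print(telemetry.get_gripper_width()*88,telemetry.get_contact_force())
print(telemetry.get_t())
E
```

```text
False [ 522.7 -100.    46.4]
w 14.157040567212649 24.99633550643921 [ 0.  -0.4 -0.3] [-0.8 -0.2  0.6]
hit False [-0.3 -0.3 -2.6] [ 522.2 -100.    73.8]
13.43380474263894 [-0.2 -0.4 -1.9]
36.475
```

```bash
python3 - <<'E'
from h import *
np.set_printoptions(precision=1,suppress=True)
a=np.radians(76.9); rot=down(a); c=np.array([521.5,306.8]); g=c-14*np.array([np.cos(a),np.sin(a)])
ctrl.move_ptp([*g,150],rot); print(telemetry.get_gripper_width()*88,telemetry.get_t())
ctrl.servo_line([*g,40],feed=80)
print(ctrl.servo_line([*g,10.5],feed=20,contact_N=4),telemetry.get_eef_pos(),telemetry.get_contact_force())
effector.release(); ctrl.servo_line([*g,200],feed=100)
ctrl.move_ptp([c[0],c[1]-30,330],down(np.radians(100)))
s=vision.snapshot("top"); x=s["frame"][150:250,110:240]
cv2.imwrite("pics/end.png",cv2.resize(x[:,:,::-1],None,fx=5,fy=5,interpolation=cv2.INTER_CUBIC))
s=vision.snapshot("wrist"); cv2.imwrite("pics/endw.png",s["frame"][:,:,::-1])
R=np.array([[np.cos(a-np.pi/2),-np.sin(a-np.pi/2)],[np.sin(a-np.pi/2),np.cos(a-np.pi/2)]])
for r in vision.trace(s,"key")[:1]:
    m=r["mask"]; P=np.array([onz(s,q,26)[:2] for q in np.argwhere(m)[:,::-1]]); Q=(P-c)@R; print(r["p"],Q.min(0),Q.max(0))
print(telemetry.get_t(),telemetry.get_contact_force())
E
```

```text
13.412254753390105 37.9417
True [518.3 293.2  12. ] [-0.8 -0.8  5.5]
44.725 [-0.2  0.3  0.6]
```

View pics/endw.png

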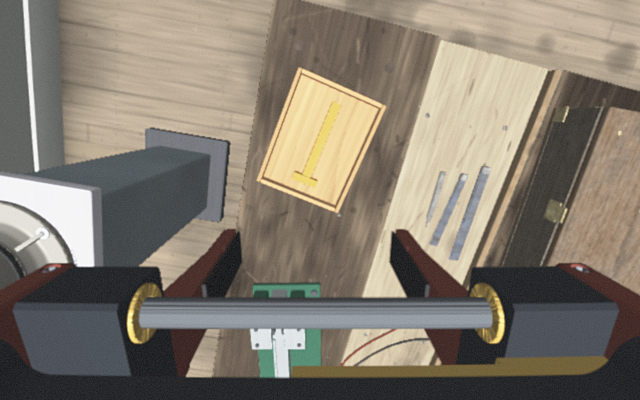

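The picture shows the key lying flat, centred in the tray, from about (336,103) to (306,182), with nothing touching it.

```bash
python3 -c "
from rig import ctrl
print(ctrl.finish_job())"
```

```text
the job is handed in; nothing more can be done
None
```

I wound the crank until the key slipped free at about 7.4 rad and stopped at 7.6, lifted the key straight up out of the puller, laid it flat in the tray and handed the job in; I did not photograph the flag after winding, and the hand-in returned no verdict.

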